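Slide a culture dish into the reader, holding the carriage lock down

TASK

Load the culture dish into the reader: press the carriage's ribbed locking plate down with your fingertips and keep it down while you slide the carriage all the way to its end stop, so that the dish is inside the white housing; then let the plate spring fully up so that the carriage is locked there. If the plate is let up part way the carriage locks in the wrong place, and the job has failed. Only press and push: do not touch or lift the dish, and leave the cup, the timer and the small box where they stand.

Things in the scene. Friction and masses are not known exactly. Their poses are not given: they have to be found in the camera images.
- loader: fixed dish loader: grey base plate 116 x 300 mm with a rail and, at one end, a white reader housing (104 x 104 mm, 60 mm high) with a tunnel. Origin on the worktop (z = 0) under the middle of the locking plate's travel; z up, +y is the sliding direction: housing at y = 96 to 200 mm, other end of the base at y = -100 mm. A notched dark bar, 29 mm high, runs along y at x = -46 to -56 mm.
- carriage (a joint): slide of the carriage from its loading end along the loader's +y, in m: 0 at the start, 0.100 at the end stop. The rail drags with about 1.5 N. While the locking plate is up, its three pins sit in notches of the bar and block the carriage (1.5 mm of play). Notches every 12.5 mm, the last exactly at the end stop (same play).
- lock_plate (a joint): how far the locking plate is pressed down, in m: 0 up, 0.010 at the bottom of its travel. The pins are clear of the notches from 0.005 on; 0.007 to 0.010 is a safe depth while sliding. A spring lifts it: about 2.5 N when up, 7.5 N at the bottom.
- press_point (a point): centre of the top of the black ribbed locking plate, which rides on the carriage: 44 mm (loader x) by 40 mm (loader y), top 42 mm above the worktop when up, 32 mm when fully pressed; axes parallel to the loader's. At the end stop it is at x = 0, y = +50 mm in the loader frame, 46 mm short of the housing.
- fence (a point): top middle of the grey push fence on the carriage, an upright wall 50 mm wide and 8 mm thick, top 56 mm above the worktop, just ahead (loader +y) of the locking plate: its near face is 22 mm from the plate centre. Fingertips on the plate can push against it; the other three sides of the plate are open.
- nest (a point): centre of the dish's place on the carriage, 19 mm above the worktop, 80 mm ahead (loader +y) of the locking plate's centre, between four upright pins 8 mm high.
- dish: round clear culture dish, 60 mm across, 15 mm high, standing loose in the nest; origin at the centre of its underside. Not to be touched or lifted.
- cup: bystander: white-lidded specimen cup, 65 mm across, 70 mm high, about 100 mm from the rail's middle on the loader's +x side; origin at the centre of its underside
- timer: bystander: kitchen-type timer with a dark knob, 62 x 62 mm, 44 mm high, on the loader's -x side; origin at the centre of its underside
- glass_box: bystander: small white carton with a red-edged top, 34 x 52 x 22 mm, on the loader's -x side; origin at the centre of its underside

How it is judged:
On the way:
1. the carriage is between half way and the end stop with the locking plate held down (value of joint carriage between 0.045 and 0.096 m and value of joint lock_plate above 0.0045 m), for 0.05 s.
At the end, for the whole second after the job is handed in: the carriage is within 3 mm of its end stop, the locking plate is up (within 2 mm) so that the carriage is locked, the dish lies flat and at rest in its nest (within 6 mm) inside the housing, and the bystanders are within 15 mm of where they stood (value of joint carriage above 0.097 m and value of joint lock_plate below 0.002 m and horizontal distance between dish and nest below 0.006 m and height (world z) of dish below 0.024 m and angle between dish's own z axis and vertical below 0.1 rad and linear speed of dish below 0.01 m/s and distance of each of cup, timer, glass_box from where it was at the start of the episode below 0.015 m); the robot touches nothing.
It fails at once if the locking plate came up and locked the carriage part way (value of joint carriage between 0.006 and 0.094 m and value of joint lock_plate below 0.0025 m).
It fails at once if the dish was touched by the robot (contact force between any of the fingers, the arm and dish above 0.5 N).
It fails at once if the dish was lifted (height (world z) of dish above 0.03 m).
It fails at once if a bystander was moved or lifted (distance of any of cup, timer, glass_box from where it was at the start of the episode above 0.015 m).
It also fails if it takes over 32 s, if anything falls off the work surface, if the arm or the gripper's body presses on something with over 40 N, if the wrist force passes 120 N, or if a joint passes its speed limit or range.

ROBOT

A 6-joint arm with a two-finger parallel gripper is mounted at the origin on a cart in front of the work surface, level with it; the furniture and walls round the work are solid. World frame = base frame: x ahead of the robot, y to its left, z up, the work surface at z = 0. Lengths are in m, angles in rad, forces in N, time in s.
With the tool pointing down it reaches from about 0.25 to 0.775 m from the base axis. Payload 4 kg.
Tool frame: the origin (TCP) lies midway between the tips of the shut fingers; the grasp point (between the pads) lies 19 mm behind it; z points along the fingers, y is the line along which they close (so a half turn about z gives the same grasp; the last joint's range is limited). The gripper opens to 94 mm and grips with 3 to 60 N. Pads are 16 mm wide; open, the fingers measure 119 mm over their backs; the gripper's body (75 mm by 177 mm) begins 78 mm behind the grasp point.
Start: joints at [1.056, 0.087, 1.371, -0, 1.684, -0.103], TCP at [0.22, 0.504, 0.185] pointing down, gripper open.
Joint ranges: [-3.1, 3.1], [-0.76, 2.03], [0.27, 2.55], [-1.08, 4.22], [0.17, 2.65], [-2.57, 2.57]. Speed limits (rad/s): [2.79, 2.79, 3.14, 3.14, 3.14, 3.14].

INTERFACE

Orientations are given as a 3x3 rotation matrix whose columns are the frame's x, y, z axes.
In Python, from station import r gives the robot as it stands.
- The arm moves only by the tool carry_out, never from a script. Its argument "rows" is text: rows parted by semicolons, each of 7 numbers parted by spaces: the shift along the tool's x, y, z each as a share of 100 mm, from -1 to 1, then the turn, a rotation vector about the tool's x, y, z each as a share of 45 degrees, from -1 to 1, then the opening in per cent of the stroke, from 0 (shut) to 100 (fully open). In form: x y z ax ay az claw; .... A call has 1 to 20 rows; each row is the pose to reach, as a shift and turn from the pose commanded when the call began, along the tool's axes at that moment; what a row does not reach only later rows make up. A row lasts 1/10 s, in which the tool goes at most 50 mm and 8.59 degrees, less where a joint would pass 70% of its speed; a pose out of reach is approached as far as the arm can. A call with a number of a shift or a turn outside -1 to 1 is refused whole. A call with a gripper value outside its range is refused whole. The fingers move at their own pace and stop on an object; "grip_force" is the grip in N (left out, the last holds). Time passes only in rows, so rows that repeat a pose let the fingers close. It gives the time, the measured TCP pose, the force, the opening and the grip force at its end, in the units of the state.
- r.state(): the state, without advancing time (a new reading comes with each control period).
- r.grab_frame(name): name is "scene" or "top"; returns the picture (480x640x3 uint8, red, green, blue); there is no depth.
- r.camera_info(name): a dict with "vfov" (degrees; the focal length in pixels is half the picture's height over the tangent of half this angle, whatever the lens; pixels are square), "cx", "cy" (the principal point, pixels), "extrinsics" (4x4, takes a point from world to camera coordinates). Camera axes: x right, y down, z forward; pixel columns grow to the right and rows downward; lengths in m; the calibration is good to about 2 mm. A picture is of the moment at which its call begins. camera_info takes no time and is no camera call.
- r.finish_job(): hands the job in; it is judged then, once.
Trained networks look in the newest picture that a camera, given by its name, has taken for a name from the list of things; names that differ only in an ending like _2 or _b are one class to them, and where a whole thing is asked for, a point or a joint stands for the part that bears it (a point fixed in the world has none). Each returns a list of dicts, best first, with "conf" (0 to 1); they miss things now and then, are a little off and sometimes report something else, mostly with a low value. They report only what shows in the picture. A call takes as long as a camera call.
- r.search_frame(camera, name): "centre" ([x, y, z] in m, in world coordinates, good to about 4 mm: the middle of the surface that is visible of it).
- r.outline_of(camera, name): "mask" (480x640 bool, what is visible of it).
The state is a dict: "time_s": time; "joint_pos": joint angles; "qvel": joint speeds; "effort": joint torques, N m; "eef_pos": TCP position; "eef_rot": TCP orientation; "contact_force": force on the tool from outside, world axes, zero at the start; "torque": the same for the moment, N m; "opening": opening from 0.0 (shut) to 1.0 (fully open); "finger_force": force on a finger pad.
Only numpy, scipy, OpenCV 4.12 (cv2) and the standard library are available. Lean on these libraries where they do the work, as an engineer would, in place of code of your own. Each camera call takes 0.05 s, during which the arm holds its last target. There are 200 camera calls.

## Working session

There is one attempt and no reset: what is moved stays moved. The work goes in short steps, Python scripts to look and compute and a tool call to move; the robot and the scene stay as the last step left them, time stands still between calls to the robot, and variables do not carry over. Pictures are saved under pics/ and viewed, at most 10 in all, crops included, and the job is handed in when it is done.

Besides the shell and the picture viewer there is one more tool, called as name(argument=value, ...) on one line, values as JSON. carry_out: Moves the arm, as the interface text tells. Its arguments: {"type":"object","properties":{"rows":{"type":"string"},"grip_force":{"type":"number"}},"required":["rows"]}

```bash
mkdir -p pics; python3 - <<'E'
from station import r
import cv2,numpy as np
np.set_printoptions(precision=4,suppress=True)
for c in("scene","top"):
    cv2.imwrite(f"pics/{c}0.png",r.grab_frame(c)[:,:,::-1]); i=r.camera_info(c); print(c,i["vfov"],i["cx"],i["cy"]);print(np.array(i["extrinsics"]))
    for n in("press_point","fence","nest","dish","loader","cup","timer","glass_box"):
        for d in r.search_frame(c,n)[:2]: print(n,np.round(d["centre"],4),round(d["conf"],2))
s=r.state();print(s["time_s"],s["eef_pos"],s["eef_rot"])
E
```

```text
scene 56.817067480607314 322.6053968643536 242.86849582330547
[[ 0.5671 -0.8236 -0.0062 -0.3393]
 [-0.3522 -0.2357 -0.9058  0.2383]
 [ 0.7446  0.5158 -0.4237  0.5338]
 [ 0.      0.      0.      1.    ]]
press_point [ 0.4701 -0.0589  0.0413] 0.68
fence [ 0.4743 -0.0501  0.0281] 0.92
nest [ 0.4772 -0.0579  0.029 ] 0.81
dish [0.4758 0.0212 0.032 ] 0.86
loader [0.4527 0.066  0.0261] 0.65
cup [ 0.5748 -0.0565  0.0535] 0.63
cup [ 0.4677 -0.0602  0.0442] 0.29
timer [0.3563 0.0518 0.0229] 0.91
glass_box [ 0.3813 -0.0648  0.0235] 0.96
glass_box [0.3532 0.0484 0.0234] 0.43
top 48.635057911759446 323.7695402746037 234.070298913132
[[-0.0105 -0.9994 -0.034  -0.0508]
 [-0.9806  0.017  -0.1955  0.533 ]
 [ 0.1959  0.0312 -0.9801  0.8223]
 [ 0.      0.      0.      1.    ]]
press_point [ 0.482  -0.0533  0.0435] 0.82
fence [ 0.3889 -0.0594  0.0249] 0.74
fence [ 0.4822 -0.0312  0.0187] 0.63
nest [ 0.4819 -0.0321  0.0194] 0.67
dish [0.4891 0.0242 0.0324] 0.89
loader [0.4755 0.0689 0.0278] 0.86
cup [ 0.5858 -0.0468  0.0741] 0.57
timer [0.3714 0.0593 0.0256] 0.84
glass_box [ 0.3887 -0.0582  0.0258] 0.96
0.9 [0.2202 0.504  0.1847] [[-0.9164  0.4003  0.0001]
 [ 0.4003  0.9164  0.0001]
 [-0.      0.0001 -1.    ]]
```

View pics/top0.png

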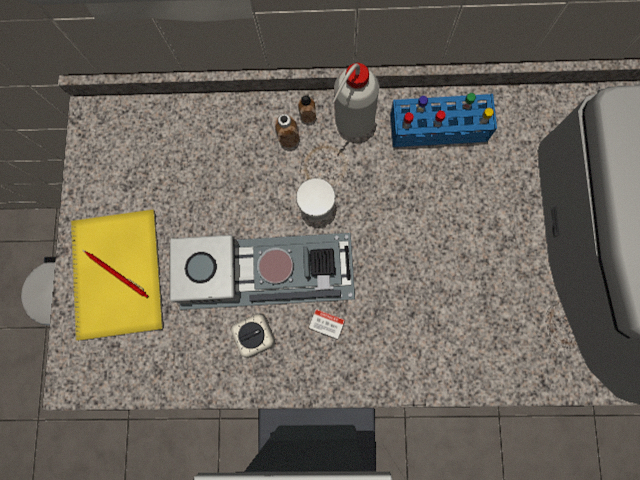

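View pics/scene0.png

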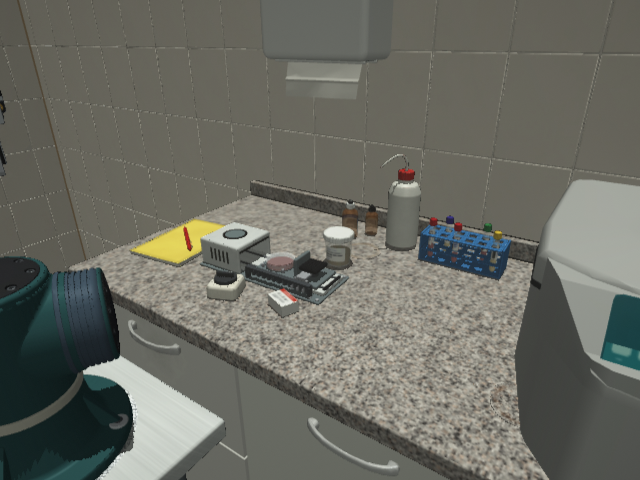

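The top view shows the housing roof at about (171–235, 237–301), the dish at (275,266), the black plate at (320,262) and the cup at (316,197). The slide direction is roughly world +y. I'll zoom in for the exact pose.

```bash
python3 - <<'E'
from station import r
import cv2
a=cv2.imread("pics/top0.png")[220:320,160:360]
cv2.imwrite("pics/crop.png",cv2.resize(a,None,fx=4,fy=4,interpolation=cv2.INTER_CUBIC))
E
```

```text
(no output)
```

View pics/crop.png

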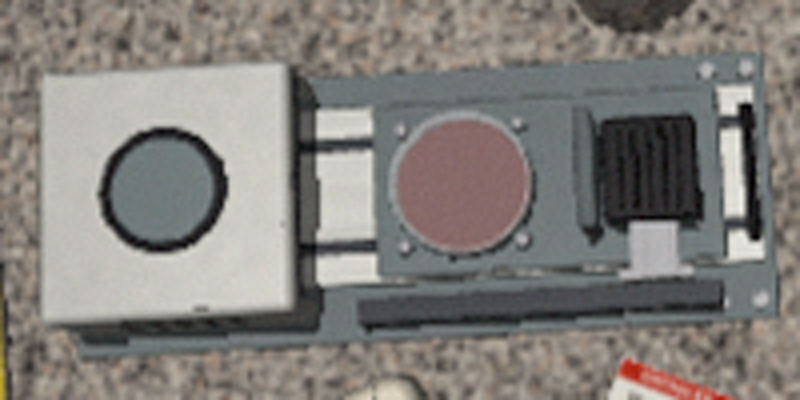

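```bash
cat > h.py <<'E'
from station import r
import numpy as np
i=r.camera_info("top");E=np.array(i["extrinsics"]);f=240/np.tan(np.radians(i["vfov"]/2))
def proj(P):
    c=P@E[:3,:3].T+E[:3,3];return c[:,:2]/c[:,2:]*f+[i["cx"],i["cy"]]
E
python3 - <<'E'
from h import *
from scipy.optimize import least_squares
L=np.array([[22,-30,42],[22,-70,42],[-22,-70,42],[-22,-30,42],[52,200,60],[52,96,60],[-52,96,60],[-52,200,60],[0,30,34],[58,-100,5],[-58,-100,5]])/1e3
c=np.array([[605,117],[694,117],[702,221],[607,216],[43,76],[288,64],[293,308],[43,322],[462,182],[760,53],[777,318]])
px=(c+.5)/4-.5+[160,220]
def W(p,L):
    C,S=np.cos(p[2]),np.sin(p[2]);return L@np.array([[C,-S,0],[S,C,0],[0,0,1]]).T+[p[0],p[1],0]
fn=lambda p:(proj(W(p,L))-px).ravel()
s=least_squares(fn,[.48,0,0],loss="soft_l1")
print(s.x,np.degrees(s.x[2]));print(np.round(s.fun.reshape(-1,2) if s.fun.ndim else 0,2))
print("plate start,end,fence,dish",W(s.x,np.array([[0,-.05,.042],[0,.05,.042],[0,-.024,.056],[0,.03,.019]])))
st=r.state();R=np.array(st["eef_rot"])
# yaw of tool y axis needed
print("tool y yaw",np.degrees(np.arctan2(R[1,1],R[0,1])))
E
```

```text
[ 0.48493137 -0.00567706  0.03559217] 2.039280983941512
[[-0.8   0.97]
 [ 1.07 -0.26]
 [ 0.41  0.19]
 [-0.2   2.66]
 [-1.24 -1.42]
 [ 0.38 -1.7 ]
 [-0.08  0.91]
 [-1.97  0.58]
 [-0.17  0.38]
 [ 1.12 -1.99]
 [ 0.72 -1.16]]
plate start,end,fence,dish [[ 0.4867106  -0.05564539  0.042     ]
 [ 0.48315214  0.04429127  0.042     ]
 [ 0.4857854  -0.02966186  0.056     ]
 [ 0.48386383  0.02430394  0.019     ]]
tool y yaw 66.40463226001307
```

The fit gives plate centre about (0.486, -0.055) with loader yaw +2°, which matches the networks to a few mm. I'll travel there high up with the fingers shut.

carry_out(rows="-0.3 -0.25 0 0 0 0 0;-0.62 -0.53 0 0 0 0 0;-0.93 -0.8 0 0 0 0 0;-0.93 -0.8 0 0 0 0 0", grip_force=20)

```text
time_s: 1.3
eef_pos: [0.275, 0.3904, 0.1851]
eef_rot: [[-0.914, 0.405, 0.002], [0.405, 0.914, -0.001], [-0.002, -0.0, -1.0]]
contact_force: [-0.0, 0.9, -0.1]
opening: 0.698
finger_force: 0.0
```

carry_out(rows="-0.3 -0.25 0 0 0 0 0;-0.62 -0.53 0 0 0 0 0;-0.93 -0.8 0 0 0 0 0;-0.93 -0.8 0 0 0 0 0")

```text
time_s: 1.7
eef_pos: [0.3282, 0.2806, 0.185]
eef_rot: [[-0.914, 0.405, 0.001], [0.405, 0.914, -0.001], [-0.002, 0.0, -1.0]]
contact_force: [-0.3, 0.1, 0.7]
opening: 0.357
finger_force: 0.0
```

carry_out(rows="-0.3 -0.25 0 0 0 0 0;-0.62 -0.53 0 0 0 0 0;-0.93 -0.8 0 0 0 0 0;-0.93 -0.8 0 0 0 0 0")

```text
time_s: 2.1
eef_pos: [0.3814, 0.1704, 0.1847]
eef_rot: [[-0.914, 0.405, 0.001], [0.405, 0.914, -0.001], [-0.001, -0.0, -1.0]]
contact_force: [0.4, 1.2, -0.4]
opening: 0.024
finger_force: 0.0
```

carry_out(rows="-0.3 -0.25 0 0 0 0 0;-0.62 -0.53 0 0 0 0 0;-0.93 -0.8 0 0 0 0 0;-0.93 -0.8 0 0 0 0 0")

```text
time_s: 2.5
eef_pos: [0.4345, 0.0603, 0.1844]
eef_rot: [[-0.915, 0.404, 0.0], [0.404, 0.915, -0.0], [-0.0, -0.0, -1.0]]
contact_force: [1.2, 0.4, -0.8]
opening: 0.003
finger_force: 0.0
```

carry_out(rows="-0.3 -0.25 0 0 0 -0.15 0;-0.62 -0.53 0 0 0 -0.3 0;-0.93 -0.8 0 0 0 -0.45 0;-0.93 -0.8 0 0 0 -0.57 0;-0.93 -0.8 0 0 0 -0.57 0;-0.93 -0.8 0 0 0 -0.57 0;-0.93 -0.8 0 0 0 -0.57 0")

```text
time_s: 3.2
eef_pos: [0.4862, -0.0469, 0.1848]
eef_rot: [[-0.999, -0.037, 0.0], [-0.037, 0.999, 0.001], [-0.0, 0.001, -1.0]]
contact_force: [-0.8, -0.4, -0.6]
opening: 0.003
finger_force: 0.0
```

carry_out(rows="0 -0.13 0.4 0 0 0 0;0 -0.13 0.8 0 0 0 0;0 -0.13 1 0 0 0 0;0 -0.13 1 0 0 0 0;0 -0.13 1 0 0 0 0")

```text
time_s: 3.7
eef_pos: [0.4869, -0.0609, 0.0854]
eef_rot: [[-0.999, -0.037, 0.001], [-0.037, 0.999, 0.0], [-0.001, 0.0, -1.0]]
contact_force: [-0.5, -1.3, 0.4]
opening: 0.005
finger_force: 0.0
```

```bash
python3 - <<'E'
from station import r
import cv2,numpy as np
t=r.grab_frame("top")[210:320,200:370,::-1];s=r.grab_frame("scene")[200:310,190:360,::-1]
cv2.imwrite("pics/c2.png",cv2.resize(np.vstack([t,s]),None,fx=2.7,fy=2.7,interpolation=cv2.INTER_CUBIC))
st=r.state();print(st["time_s"],st["eef_pos"])
E
```

```text
3.8 [ 0.48810787 -0.06146448  0.08693994]
```

View pics/c2.png

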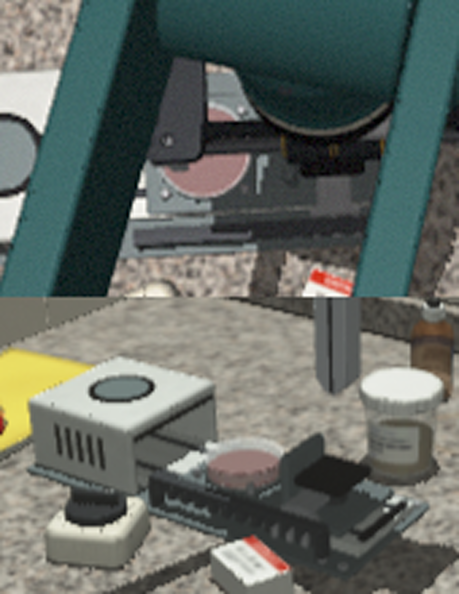

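The scene crop shows the fingertips at about (338,388), over the plate at about (335,477). The landing spot looks slightly off, so I'll check it by projection in the scene camera.

```bash
python3 - <<'E'
from station import r
import numpy as np
i=r.camera_info("scene");E=np.array(i["extrinsics"]);f=240/np.tan(np.radians(i["vfov"]/2))
def crop(P):
    c=E[:3,:3]@P+E[:3,3];u=c[:2]/c[2]*f+[i["cx"],i["cy"]];return np.round((u-[190,200])*2.7+[0,297])
print("tcp",crop(np.array([.487,-.061,.086])))
for n,l in dict(pl=[0,-.05,.042],a=[.022,-.03,.042],b=[.022,-.07,.042],c=[-.022,-.07,.042],d=[-.022,-.03,.042],fL=[-.025,-.028,.056],fR=[.025,-.028,.056],hs=[-.052,.096,.06],h2=[.052,.096,.06],h3=[-.052,.2,.06]).items():
    C,S=np.cos(.0356),np.sin(.0356);x,y,z=l
    print(n,crop(np.array([.4849+C*x-S*y,-.0057+S*x+C*y,z])))
E
```

```text
tcp [339. 417.]
pl [333. 472.]
a [327. 453.]
b [373. 467.]
c [340. 492.]
d [292. 477.]
fL [287. 461.]
fR [327. 434.]
hs [126. 429.]
h2 [216. 380.]
h3 [ 26. 398.]
```

The plate corners agree with the fit, but the tips appear about 9 px (~17 mm) higher than the TCP reading predicts. I'll go down to z≈0.047 and look closer.

carry_out(rows="0 0 0.15 0 0 0 0;0 0 0.3 0 0 0 0;0 0 0.38 0 0 0 0;0 0 0.38 0 0 0 0;0 0 0.38 0 0 0 0")

```text
time_s: 4.3
eef_pos: [0.4874, -0.0618, 0.0478]
eef_rot: [[-0.999, -0.036, 0.002], [-0.036, 0.999, -0.0], [-0.002, -0.0, -1.0]]
contact_force: [-0.5, -0.4, -0.1]
opening: 0.005
finger_force: 0.0
```

```bash
python3 - <<'E'
from station import r
import cv2,numpy as np
s=r.grab_frame("scene")[200:310,230:380,::-1]
cv2.imwrite("pics/c3.png",cv2.resize(s,None,fx=5,fy=5,interpolation=cv2.INTER_CUBIC))
st=r.state();print(st["time_s"],st["eef_pos"],st["contact_force"])
i=r.camera_info("scene");E=np.array(i["extrinsics"]);f=240/np.tan(np.radians(i["vfov"]/2))
P=np.array(st["eef_pos"])
for d in([0,0,0],[-.008,-.0125,0],[.008,-.0125,0],[-.008,.0125,0]):
    c=E[:3,:3]@(P+d)+E[:3,3];u=c[:2]/c[2]*f+[i["cx"],i["cy"]];print(np.round((u-[230,200])*5))
E
```

```text
4.35 [ 0.48757083 -0.06178533  0.04796054] [ 0.28433471 -0.17307785  0.62297601]
[431. 313.]
[446. 330.]
[470. 314.]
[392. 313.]
```

View pics/c3.png

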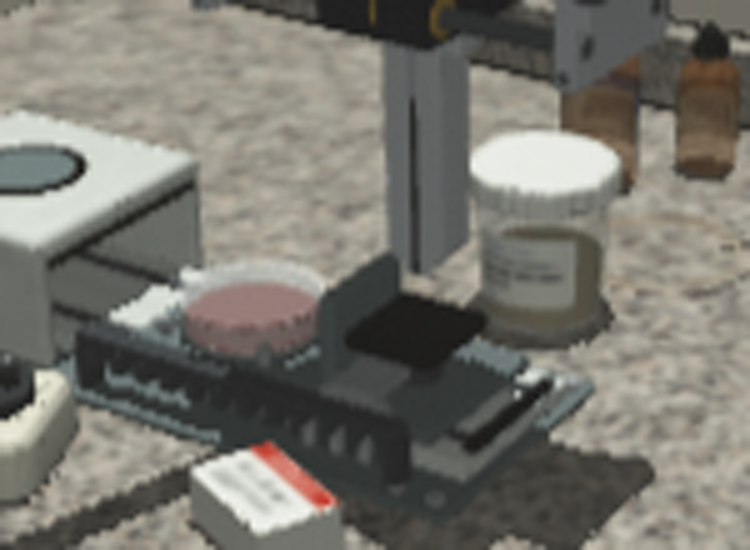

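The tip's lower edge is at about (412,272) against a predicted (446,330), while the horizontal position agrees. I need to see the whole gripper to know why.

```bash
python3 - <<'E'
from station import r
import cv2,numpy as np
s=r.grab_frame("scene")[130:290,220:430,::-1]
s=cv2.convertScaleAbs(s,alpha=1.5,beta=15)
cv2.imwrite("pics/c4.png",cv2.resize(s,None,fx=3.7,fy=3.7,interpolation=cv2.INTER_CUBIC))
E
```

```text
(no output)
```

View pics/c4.png

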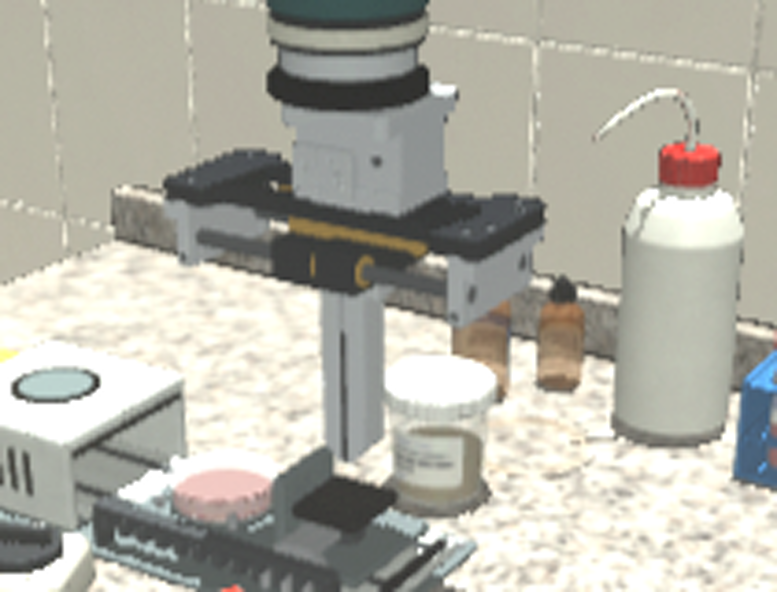

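```bash
python3 - <<'E'
from station import r
import cv2,numpy as np
i=r.camera_info("scene");E=np.array(i["extrinsics"]);f=240/np.tan(np.radians(i["vfov"]/2))
st=r.state();P=np.array(st["eef_pos"]);R=np.array(st["eef_rot"]);print(P,st["time_s"])
def pr(w):
    c=E[:3,:3]@w+E[:3,3];u=c[:2]/c[2]*f+[i["cx"],i["cy"]];return np.round((u-[220,130])*3.7)
for d in([.0375,.0885,-.097],[.0375,-.0885,-.097],[-.0375,-.0885,-.097],[0,0,-.097],[.008,-.0125,0],[.008,.0125,0],[-.008,-.0125,0],[.008,-.0125,-.097],[.008,-.0125,-.017],[-.008,-.0125,-.017],[.008,.0125,-.017]):
    print(d,pr(P+R@d))
for n in ("cup","dish","press_point"):
    for d in r.search_frame("scene",n)[:1]: print(n,d["centre"],pr(np.array(d["centre"])))
E
```

```text
[ 0.48758142 -0.0618288   0.04792488] 4.4
[0.0375, 0.0885, -0.097] [163. 305.]
[0.0375, -0.0885, -0.097] [473. 380.]
[-0.0375, -0.0885, -0.097] [550. 326.]
[0, 0, -0.097] [353. 315.]
[0.008, -0.0125, 0] [368. 503.]
[0.008, 0.0125, 0] [327. 491.]
[-0.008, -0.0125, 0] [385. 491.]
[0.008, -0.0125, -0.097] [366. 325.]
[0.008, -0.0125, -0.017] [368. 473.]
[-0.008, -0.0125, -0.017] [385. 461.]
[0.008, 0.0125, -0.017] [326. 462.]
cup [0.5743, -0.058, 0.0524] [441. 422.]
dish [0.4792, 0.0187, 0.0341] [225. 481.]
press_point [0.4676, -0.0556, 0.04] [323. 517.]
```

```bash
python3 - <<'E'
from h import *
def back(u,v,z):
    d=E[:3,:3].T@np.array([(u-i["cx"])/f,(v-i["cy"])/f,1]);o=-E[:3,:3].T@E[:3,3];return np.round(o+d*(z-o[2])/d[2],4)
for z in(.18,.21,.24):
    print(back(150/2.7+200,160/2.7+210,z),back(208/2.7+200,160/2.7+210,z))
print(-E[:3,:3].T@E[:3,3])
import json
i2=r.camera_info("scene");E2=np.array(i2["extrinsics"]);print(-E2[:3,:3].T@E2[:3,3])
print(list(i.keys()), list(i2.keys()))
E
```

```text
[0.4585 0.0329 0.18  ] [0.4581 0.003  0.18  ]
[0.4545 0.0281 0.21  ] [ 0.4541 -0.0006  0.21  ]
[0.4505 0.0232 0.24  ] [ 0.4501 -0.0043  0.24  ]
[ 0.36102332 -0.08547407  0.90845509]
[-0.12109313 -0.49865629  0.43989072]
['vfov', 'cx', 'cy', 'extrinsics'] ['vfov', 'cx', 'cy', 'extrinsics']
```

The top view puts the gripper where the TCP says horizontally, so any error is in height. I'll descend in small steps and go by contact force.

carry_out(rows="0 0 0.04 0 0 0 0;0 0 0.08 0 0 0 0;0 0 0.08 0 0 0 0;0 0 0.08 0 0 0 0")

```text
time_s: 4.95
eef_pos: [0.4864, -0.0616, 0.0383]
eef_rot: [[-0.999, -0.036, -0.001], [-0.036, 0.999, 0.0], [0.001, 0.0, -1.0]]
contact_force: [0.3, -1.0, 0.6]
opening: 0.004
finger_force: 0.0
```

carry_out(rows="0 0 0.03 0 0 0 0;0 0 0.06 0 0 0 0;0 0 0.06 0 0 0 0;0 0 0.06 0 0 0 0")

```text
time_s: 5.35
eef_pos: [0.4865, -0.0616, 0.0325]
eef_rot: [[-0.999, -0.036, -0.0], [-0.036, 0.999, 0.0], [0.0, 0.0, -1.0]]
contact_force: [-0.7, 0.8, -0.2]
opening: 0.001
finger_force: 0.0
```

```bash
python3 - <<'E'
from station import r
import cv2,numpy as np
s=r.grab_frame("scene")[215:305,250:370,::-1]
t=r.grab_frame("top")[215:305,250:370,::-1]
s=cv2.convertScaleAbs(np.hstack([s,t]),alpha=1.5,beta=15)
cv2.imwrite("pics/c5.png",cv2.resize(s,None,fx=3.3,fy=3.3,interpolation=cv2.INTER_CUBIC))
E
```

```text
(no output)
```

View pics/c5.png

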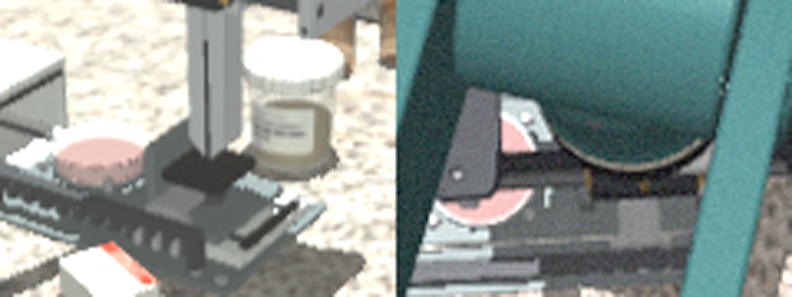

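The fingertips (left half, about (207,158)) are over the back of the plate and still show some 10 mm of gap to it. I'll continue down by feel.

carry_out(rows="0 0 0.03 0 0 0 0;0 0 0.05 0 0 0 0;0 0 0.05 0 0 0 0;0 0 0.05 0 0 0 0")

```text
time_s: 5.85
eef_pos: [0.4866, -0.0616, 0.0275]
eef_rot: [[-0.999, -0.036, -0.0], [-0.036, 0.999, 0.0], [0.0, 0.0, -1.0]]
contact_force: [0.1, 0.1, 0.1]
opening: 0.002
finger_force: 0.0
```

carry_out(rows="0 0 0.03 0 0 0 0;0 0 0.03 0 0 0 0;0 0 0.03 0 0 0 0")

```text
time_s: 6.15
eef_pos: [0.4866, -0.0616, 0.0245]
eef_rot: [[-0.999, -0.036, -0.0], [-0.036, 0.999, 0.0], [0.0, 0.0, -1.0]]
contact_force: [0.2, -0.5, 0.3]
opening: 0.006
finger_force: 0.0
```

carry_out(rows="0 0 0.02 0 0 0 0;0 0 0.02 0 0 0 0;0 0 0.02 0 0 0 0")

```text
time_s: 6.45
eef_pos: [0.4866, -0.0616, 0.0226]
eef_rot: [[-0.999, -0.036, -0.0], [-0.036, 0.999, 0.0], [0.0, 0.0, -1.0]]
contact_force: [0.1, -0.7, 0.1]
opening: 0.005
finger_force: 0.0
```

```bash
python3 - <<'E'
from station import r
import cv2,numpy as np
s=r.grab_frame("scene")[225:305,260:360,::-1]
s=cv2.convertScaleAbs(s,alpha=1.5,beta=15)
cv2.imwrite("pics/c6.png",cv2.resize(s,None,fx=7,fy=7,interpolation=cv2.INTER_CUBIC))
E
```

```text
(no output)
```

View pics/c6.png

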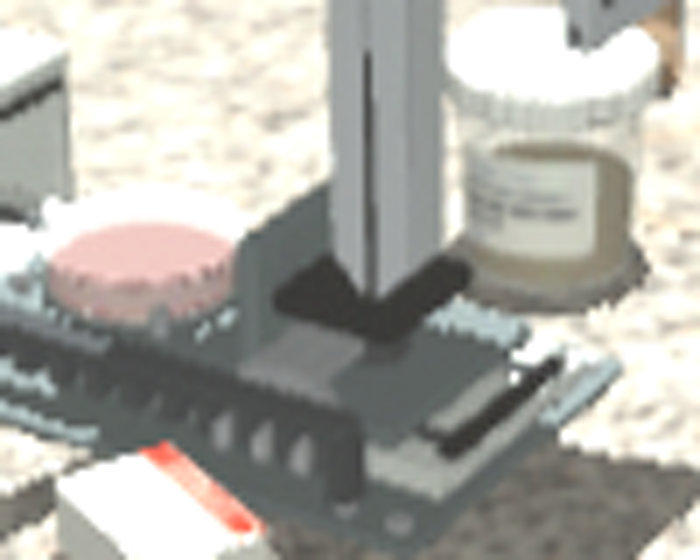

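The fingertips are tapered. Their apex at (370,298) lies over the plate, whose corners are at (275,300), (375,340) and (470,270). Contact is expected near (374,314), a few mm lower.

carry_out(rows="0 0 0.02 0 0 0 0;0 0 0.02 0 0 0 0;0 0 0.02 0 0 0 0")

```text
time_s: 6.8
eef_pos: [0.487, -0.0617, 0.0211]
eef_rot: [[-0.999, -0.036, 0.001], [-0.036, 0.999, -0.0], [-0.001, -0.0, -1.0]]
contact_force: [-0.3, -0.7, 2.3]
opening: 0.001
finger_force: 1.0
```

carry_out(rows="0 0 0.02 0 0 0 0;0 0 0.02 0 0 0 0;0 0 0.02 0 0 0 0")

```text
time_s: 7.1
eef_pos: [0.487, -0.0617, 0.019]
eef_rot: [[-0.999, -0.036, 0.001], [-0.036, 0.999, -0.0], [-0.001, -0.0, -1.0]]
contact_force: [-0.3, 0.8, 3.5]
opening: 0.005
finger_force: 1.5
```

Contact came at TCP z≈0.0215, and the force fits the spring (2 mm pressed gives 3.5 N). Now I'll press to about 8.5–9 mm.

carry_out(rows="0 0 0.03 0 0 0 0;0 0 0.06 0 0 0 0;0 0 0.065 0 0 0 0;0 0 0.065 0 0 0 0;0 0 0.065 0 0 0 0")

```text
time_s: 7.6
eef_pos: [0.487, -0.0617, 0.0127]
eef_rot: [[-0.999, -0.036, 0.001], [-0.036, 0.999, -0.0], [-0.001, -0.0, -1.0]]
contact_force: [-1.0, 0.5, 6.3]
opening: 0.006
finger_force: 3.1
```

carry_out(rows="0 0.01 0.003 0 0 0 0;0 0.03 0.003 0 0 0 0;0 0.06 0.003 0 0 0 0;0 0.1 0.003 0 0 0 0;0 0.14 0.003 0 0 0 0;0 0.18 0.003 0 0 0 0;0 0.2 0.003 0 0 0 0;0 0.2 0.003 0 0 0 0")

```text
time_s: 8.4
eef_pos: [0.4862, -0.042, 0.0125]
eef_rot: [[-0.999, -0.036, 0.001], [-0.036, 0.999, -0.001], [-0.001, -0.001, -1.0]]
contact_force: [-1.7, -0.8, 7.0]
opening: 0.006
finger_force: 3.2
```

carry_out(rows="0 0.02 0 0 0 0 0;0 0.05 0 0 0 0 0;0 0.09 0 0 0 0 0;0 0.13 0 0 0 0 0;0 0.17 0 0 0 0 0;0 0.21 0 0 0 0 0;0 0.25 0 0 0 0 0;0 0.29 0 0 0 0 0;0 0.33 0 0 0 0 0;0 0.37 0 0 0 0 0;0 0.41 0 0 0 0 0;0 0.45 0 0 0 0 0;0 0.49 0 0 0 0 0;0 0.53 0 0 0 0 0;0 0.57 0 0 0 0 0;0 0.61 0 0 0 0 0;0 0.65 0 0 0 0 0;0 0.68 0 0 0 0 0;0 0.7 0 0 0 0 0;0 0.7 0 0 0 0 0")

```text
time_s: 10.4
eef_pos: [0.4831, 0.0281, 0.0122]
eef_rot: [[-0.999, -0.036, -0.001], [-0.036, 0.999, -0.001], [0.001, -0.001, -1.0]]
contact_force: [-1.2, -1.4, 6.9]
opening: 0.01
finger_force: 3.3
```

```bash
python3 - <<'E'
from station import r
import cv2,numpy as np
s=r.grab_frame("scene")[205:295,230:340,::-1]
s=cv2.convertScaleAbs(s,alpha=1.5,beta=15)
cv2.imwrite("pics/c7.png",cv2.resize(s,None,fx=6,fy=6,interpolation=cv2.INTER_CUBIC))
s=r.state();print(s["time_s"],s["eef_pos"],s["contact_force"])
E
```

```text
10.45 [0.48307339 0.02808931 0.01217153] [-2.09043758 -0.97680779  6.30898377]
```

View pics/c7.png

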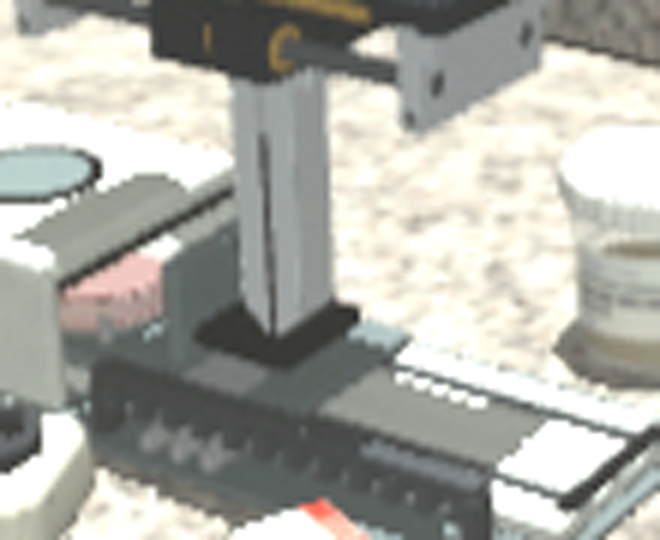

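The carriage is following the fingers: the dish is entering the housing at about (110,290) and the plate is held down. I'll continue to the end stop, watching Fy.

carry_out(rows="0 0.02 0 0 0 0 0;0 0.04 0 0 0 0 0;0 0.06 0 0 0 0 0;0 0.08 0 0 0 0 0;0 0.1 0 0 0 0 0;0 0.1 0 0 0 0 0")

```text
time_s: 11.05
eef_pos: [0.4827, 0.0375, 0.0122]
eef_rot: [[-0.999, -0.036, -0.001], [-0.036, 0.999, -0.002], [0.001, -0.002, -1.0]]
contact_force: [-3.0, -2.7, 7.4]
opening: 0.003
finger_force: 3.3
```

carry_out(rows="0 0.015 0 0 0 0 0;0 0.03 0 0 0 0 0;0 0.04 0 0 0 0 0;0 0.05 0 0 0 0 0;0 0.05 0 0 0 0 0")

```text
time_s: 11.55
eef_pos: [0.4834, 0.0413, 0.0125]
eef_rot: [[-0.999, -0.036, 0.001], [-0.036, 0.999, -0.004], [-0.001, -0.004, -1.0]]
contact_force: [0.2, -3.7, 6.8]
opening: 0.002
finger_force: 3.1
```

carry_out(rows="0 0.02 0 0 0 0 0;0 0.04 0 0 0 0 0;0 0.06 0 0 0 0 0;0 0.06 0 0 0 0 0;0 0.06 0 0 0 0 0")

```text
time_s: 12.05
eef_pos: [0.4836, 0.0475, 0.0126]
eef_rot: [[-0.999, -0.036, 0.002], [-0.036, 0.999, -0.004], [-0.002, -0.004, -1.0]]
contact_force: [-0.3, -4.3, 6.6]
opening: 0.007
finger_force: 3.1
```

carry_out(rows="0 0.02 0 0 0 0 0;0 0.04 0 0 0 0 0;0 0.05 0 0 0 0 0;0 0.05 0 0 0 0 0;0 0.05 0 0 0 0 0")

```text
time_s: 12.55
eef_pos: [0.4835, 0.0524, 0.0126]
eef_rot: [[-0.999, -0.036, 0.002], [-0.036, 0.999, -0.004], [-0.002, -0.004, -1.0]]
contact_force: [-0.6, -4.3, 5.7]
opening: 0.007
finger_force: 3.1
```

carry_out(rows="0 0.02 0 0 0 0 0;0 0.04 0 0 0 0 0;0 0.06 0 0 0 0 0;0 0.06 0 0 0 0 0")

```text
time_s: 12.95
eef_pos: [0.4834, 0.0541, 0.0127]
eef_rot: [[-0.999, -0.036, 0.002], [-0.036, 0.999, -0.013], [-0.002, -0.013, -1.0]]
contact_force: [0.0, -13.8, 6.8]
opening: 0.007
finger_force: 9.6
```

The fence contact at y=0.0541 (13.8 N) puts the plate centre at ≈0.0446, matching the end stop's 0.0443. I'll ease the push slightly, keep it forward, and rise straight up.

carry_out(rows="0 -0.02 0 0 0 0 0;0 -0.03 -0.02 0 0 0 0;0 -0.03 -0.05 0 0 0 0;0 -0.03 -0.09 0 0 0 0;0 -0.03 -0.13 0 0 0 0;0 -0.06 -0.2 0 0 0 0;0 -0.06 -0.4 0 0 0 0;0 -0.06 -0.7 0 0 0 0;0 -0.06 -1 0 0 0 0;0 -0.06 -1 0 0 0 0;0 -0.06 -1 0 0 0 0")

```text
time_s: 14.05
eef_pos: [0.4825, 0.0545, 0.1118]
eef_rot: [[-0.999, -0.036, 0.001], [-0.036, 0.999, 0.001], [-0.001, 0.001, -1.0]]
contact_force: [-0.5, 0.0, -0.6]
opening: 0.006
finger_force: 0.0
```

```bash
python3 - <<'E'
from station import r
import cv2,numpy as np
s=r.grab_frame("scene")[205:295,230:340,::-1]
s=cv2.convertScaleAbs(s,alpha=1.5,beta=15)
cv2.imwrite("pics/c8.png",cv2.resize(s,None,fx=6,fy=6,interpolation=cv2.INTER_CUBIC))
s=r.state();print(s["time_s"],s["eef_pos"],s["contact_force"])
E
```

```text
14.1 [0.48165689 0.05445108 0.11053942] [-1.06401131 -0.13423088  0.24050004]
```

View pics/c8.png

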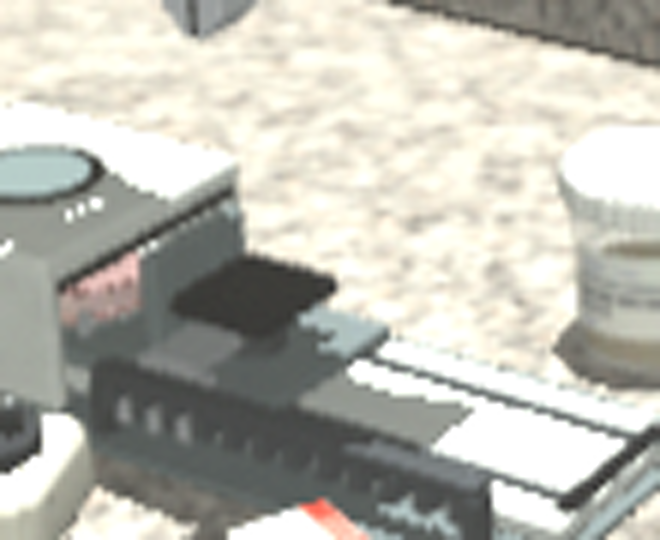

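The plate is fully up at about (255,295), the carriage is at its end with the dish in the tunnel, the tool is clear, and the cup and carton look unmoved. I'm handing the job in.

```bash
python3 -c "
from station import r
print(r.finish_job())"
```

```text
the job is handed in; nothing more can be done
None
```

I slid the carriage to its end stop and let the locking plate spring up: the last picture shows the dish in the housing and the arm clear. I handed the job in at about 14 s; the hand-in returned no verdict.

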